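# Bolt the sample chest shut

## Task

Bolt the lid of the low white sample chest: take the red-knobbed handle, slide the bolt across until it meets its stop in the brass keeper, then turn the handle down towards the robot so it drops fully home in the keeper's notch, and let go. The keeper is not always set in exactly the same place, so feel for the stop and work gently, never forcing the handle against the keeper; leave the other things on and around the chest where they are.

Things in the scene. Friction and masses are not known exactly. Their poses are not given: they have to be found in the camera images.
- chest: Low white chest, 300 x 430 x 90 mm high, fixed to the bench (place and yaw vary). Origin on the bench; x points away from the robot at yaw 0, y the way the bolt slides home, z up. It spans x -140 to 160 mm, y -270 to 160 mm. Its top is the aluminium lid (-y part) and a blue fixed shoulder (+y part). The bolt's rod, 14 mm thick, lies along y at x 0, z 124 mm; a low wall behind it reaches z 128 mm.
- knob (a point): Centre of the red ball knob, 22 mm in diameter on the handle's end, 75 mm from the rod's axis; the shaft is a square bar, 9 x 9 mm. Axes turn with it: z along the shaft outwards, y along the rod. The ball spins freely on a cross pin along y, so fingers pinching it from its two sides along the rod can carry it round without turning. A push on the knob is 2 to 3 times as large where the shaft lies on the comb.
- bolt_rod (a joint): Slide of the bolt in metres, 0 = fully drawn back, growing along the chest's +y; starts at 0 to 0.02. The handle's shaft is at chest y = -0.120 + this value. Rubbing resistance about 2.5 N. The stop is met somewhere between 0.102 and 0.142, differing from one chest to the next.
- bolt_handle (a joint): Turn of the handle about the rod in radians: 0 = up, pi/2 = level, pointing to the chest's -x side (towards the robot); range -0.35 to 1.55, starts at -0.3 to 0.3. Stays where it is left (friction 0.12 N m). Where it is not over the notch its shaft lands on the fence or comb at about 0.85; over the notch it goes on freely to its own end stop at 1.55, fully home.
- fence_end (a point): End, nearest the keeper, of the top edge of the dark steel fence that runs beside the rod on its -x side: in the chest's frame at x -23, y -27, z 136 mm. The fence is 6 mm thick and runs back to y -177 mm; it keeps the handle from turning down more than about 0.85 rad until the bolt is across. Axes as the chest's.
- keeper: Steel base plate, 58 x 120 x 3 mm, on the blue shoulder; origin on the rod's line at deck height (chest z 90 mm), axes as the chest's. On it a brass comb is clamped, shifted up to 20 mm either way along y from this origin (only seen or felt, not measured). Soft: more than 25 N from anything on plate or comb spoils it; 6 N is enough to feel the stop.
- keeper_mid (a point): The rod's axis over the keeper's origin (chest x 0, y 0, z 124 mm). Give or take the comb's shift, here lies the notch: 13 mm wide in y, between a near wall (y -50 to -6.5, x -34 to -27 mm, top 17 mm above the axis) and a rubber-faced stop block (y 6.5 to 23, x -34 to 12 mm, top 26 mm above). The shaft touching the stop block is 2 mm past the notch's middle and can still go down.
- dishes: Stack of three clear lidded dishes, 60 mm in diameter, 42 mm high, on the lid behind the bolt. Origin at its underside. Leave alone.
- jar: Amber jar with white cap, 48 mm in diameter, 55 mm high, on the blue shoulder behind the keeper. Origin at its underside. Leave alone.
- bottle: Glass bottle with blue cap, 70 mm in diameter, 160 mm high, on the bench. Leave alone.
- beaker: Glass beaker, 70 mm in diameter, 90 mm high, on the bench. Leave alone.
- tube_rack: Blue rack, 75 x 75 mm, with six capped tubes, 93 mm high, on the bench. Leave alone.
- pipette: Hand pipette, 240 mm long, lying on the bench to the robot's left. Leave alone.

How it is judged:
On the way, in this order (a step that is already met when the one before it is completed fails the run):
1. the bolt is slid across into the keeper with its handle still up (value of joint bolt_rod above 0.094 m and value of joint bolt_handle below 1.2 rad), for 0.1 s.
2. the handle is turned down into the notch (value of joint bolt_rod above 0.094 m and value of joint bolt_handle above 1.4 rad), for 0.2 s.
At the end, for the whole second after the job is handed in: The bolt is across (slide more than 0.094 m) with its handle down in the keeper's notch (turned more than 1.4 rad from upright) and at rest; the other things have not been moved more than 30 mm and the keeper has never felt more than 25 N (all of step 2 and velocity of joint bolt_handle between -0.05 and 0.05 rad/s); the robot touches nothing.
It fails at once if the keeper is forced (more than 25 N on it) (contact force between keeper and anything else above 25 N).
It fails at once if a bystander is moved more than 30 mm (distance of any of dishes, jar, bottle, beaker, tube_rack, pipette from where it was at the start of the episode above 0.03 m).
It also fails if it takes over 53 s, if anything falls off the work surface, if the arm or the gripper's body presses on something with over 40 N, if the wrist force passes 120 N, or if a joint passes its speed limit or range.

## Robot

A 6-joint arm with a two-finger parallel gripper is mounted at the origin on the work surface. World frame = base frame: x ahead of the robot, y to its left, z up, the work surface at z = 0. Lengths are in m, angles in rad, forces in N, time in s.
With the tool pointing down it reaches from about 0.35 to 0.975 m from the base axis. Payload 4.9 kg.
Tool frame: the origin (TCP) lies midway between the tips of the shut fingers; the grasp point (between the pads) lies 19 mm behind it (robot.grip_point_offset is the distance from the TCP to the grasp point, in m); z points along the fingers, x is the direction in which the jaws open and shut, and the axes are right-handed (so a half turn about z gives the same grasp; the last joint's range is limited). The gripper opens to 85 mm and grips with 20 to 120 N. Pads are 22 mm wide; open, the fingers measure 114 mm over their backs; the gripper's body (76 mm by 85 mm) begins 54 mm behind the grasp point. The pads swing forward as they close: fully open they stand 13 mm farther back than shut.
Start: joints at [1.022, 0.053, 1.613, -0, 1.476, -0.119], TCP at [0.26, 0.568, 0.205] pointing down, gripper open.
Joint ranges: [-3.01, 3.01], [-1.01, 2.22], [0.06, 2.58], [-1.02, 4.17], [0.09, 2.62], [-3.14, 3.14]. Speed limits (rad/s): [2.57, 2.57, 3.14, 3.14, 3.14, 3.14].

## Interface

Orientations are given as a unit quaternion [x, y, z, w].
In Python, from bench import robot gives the robot as it stands. The module is installed in compiled form; this text tells all that it offers.
- The arm moves only by the tool step_arm, never from a script. Its argument "plan" is one flat list of numbers, 5 for each row, row after row: the opening, from -1 (shut) to 1 (fully open), so that 0 is half open, then the shift along the tool's x, y, z scaled (see below), then the turn about the tool's z scaled (see below). A call has 1 to 8 rows; each row is the pose to reach, as a shift and turn from the pose commanded when the call began, along the tool's axes at that moment, turning the shorter way round; what a row does not reach only later rows make up. The controller multiplies each number of a shift by 0.5 m and each number of a turn by 180 degrees. A row lasts 1/10 s, in which the tool goes at most 50 mm and 8.59 degrees, less where a joint would pass 70% of its speed; a pose out of reach is approached as far as the arm can. A call with a number of a shift or a turn outside -1 to 1 is refused whole. A call with a gripper value outside its range is refused whole. The fingers move at their own pace and stop on an object; "grip_force" is the grip in N (left out, the last holds). Time passes only in rows, so rows that repeat a pose let the fingers close. It gives the time, the measured TCP pose, the force and the opening at its end, in the units of the state.
- robot.get_state(): the state, without advancing time (a new reading comes with each control period).
- robot.get_image(name): name is "side" or "top" or "wrist"; returns the picture (420x560x3 uint8, blue, green, red); there is no depth.
- robot.camera_model(name): a dict with "fx", "fy", "cx", "cy" (pixels), "cam_to_world" (4x4, takes a point from camera to world coordinates). Camera axes: x right, y down, z forward; pixel columns grow to the right and rows downward; lengths in m; the calibration is good to about 2 mm. The wrist camera is an equidistant fisheye: a pixel r from the principal point sees the ray r / f radians off the axis. A picture is of the moment at which its call begins: read the wrist's pose just before it. camera_model takes no time and is no camera call; for the wrist camera it gives the pose at the moment of the call.
- robot.job_done(): hands the job in, once; it reports no verdict.
Trained networks look in the newest picture that a camera, given by its name, has taken for a name from the list of things; names that differ only in an ending like _2 or _b are one class to them, and where a whole thing is asked for, a point or a joint stands for the part that bears it (a point fixed in the world has none). Each returns a list of dicts, best first, with "p" (0 to 1); they miss things now and then, are a little off and sometimes report something else, mostly with a low value. They report only what shows in the picture. A call takes as long as a camera call.
- robot.boxes_of(camera, thing): "extent" ([left, top, right, bottom] in pixels, round what is visible of it).
The state is a dict: "time_s": time; "qpos": joint angles; "joint_vel": joint speeds; "joint_torque": joint torques, N m; "position": TCP position; "ee_rot": TCP orientation; "ft_force": force on the tool from outside, world axes, zero at the start; "wrist_torque": the same for the moment, N m; "opening": opening from 0.0 (shut) to 1.0 (fully open).
Only numpy, scipy, OpenCV 4.12 (cv2) and the standard library are available. Lean on these libraries where they do the work, as an engineer would, in place of code of your own. Each camera call takes 0.05 s, during which the arm holds its last target. There are 200 camera calls.

## Working session

There is one attempt and no reset: what is moved stays moved. The work goes in short steps, Python scripts to look and compute and a tool call to move; the robot and the scene stay as the last step left them, time stands still between calls to the robot, and variables do not carry over. Pictures are saved under pics/ and viewed, on a budget of 10 in all, crops included, one or two more only if the job needs it, and the job is handed in when it is done.

Besides the shell and the picture viewer there is one more tool, called in YAML: its name, and indented under it one key for each argument. step_arm: Moves the arm, as the interface text tells. Its arguments: {"type":"object","properties":{"plan":{"type":"array"},"grip_force":{"type":"number"}},"required":["plan"]}

```bash
mkdir -p pics; python3 - <<'E'
from bench import robot
import cv2,numpy as np
s=robot.get_state();print({k:np.round(v,3).tolist() for k,v in s.items()})
for n in("side","top"):
    cv2.imwrite(f"pics/{n}0.png",robot.get_image(n))
    m=robot.camera_model(n);print(n,m["fx"],m["cx"],m["cy"],np.round(m["cam_to_world"],3).tolist())
    for t in("chest","knob","keeper","fence_end","bolt_rod","dishes","jar"):
        print(t,[(np.round(b["extent"]).tolist(),round(b["p"],2)) for b in robot.boxes_of(n,t)[:2]])
E
```

```text
{'time_s': 0.0, 'qpos': [1.022, 0.053, 1.614, 0.0, 1.476, -0.119], 'joint_vel': [0.001, -0.0, 0.001, -0.001, 0.001, -0.003], 'joint_torque': [-0.0, -39.368, -37.018, -0.0, 0.007, 0.0], 'position': [0.26, 0.568, 0.204], 'ee_rot': [0.842, 0.54, -0.001, 0.0], 'ft_force': [-0.477, 0.557, -0.141], 'wrist_torque': [-0.008, -0.061, 0.027], 'opening': 0.995}
side 417.85900291914163 278.79623691298144 211.5989660163843 [[0.865, -0.355, 0.353, 0.164], [-0.501, -0.586, 0.637, -0.773], [-0.019, -0.728, -0.685, 0.942], [0.0, 0.0, 0.0, 1.0]]
chest [([221.0, 193.0, 372.0, 351.0], 0.95)]
knob [([286.0, 229.0, 302.0, 255.0], 0.66), ([150.0, 174.0, 194.0, 210.0], 0.61)]
keeper [([260.0, 211.0, 288.0, 256.0], 0.77)]
fence_end [([218.0, 190.0, 373.0, 348.0], 0.58)]
bolt_rod [([283.0, 232.0, 313.0, 304.0], 0.91)]
dishes [([324.0, 244.0, 346.0, 273.0], 0.84)]
jar [([291.0, 192.0, 311.0, 219.0], 0.75), ([147.0, 172.0, 197.0, 216.0], 0.5)]
top 391.9471761613076 279.3273086210207 206.827914969336 [[-0.026, -0.993, 0.117, 0.417], [-1.0, 0.027, 0.001, -0.021], [-0.004, -0.117, -0.993, 1.301], [0.0, 0.0, 0.0, 1.0]]
chest [([238.0, 153.0, 388.0, 268.0], 0.85)]
knob []
keeper [([278.0, 202.0, 320.0, 224.0], 0.85)]
fence_end [([269.0, 162.0, 277.0, 180.0], 0.73), ([238.0, 150.0, 387.0, 271.0], 0.57)]
bolt_rod [([324.0, 207.0, 379.0, 224.0], 0.69)]
dishes [([341.0, 173.0, 357.0, 199.0], 0.67)]
jar [([266.0, 164.0, 282.0, 182.0], 0.67), ([109.0, 202.0, 140.0, 223.0], 0.23)]
```

```bash
python3 - <<'E'
import cv2
a=cv2.imread("pics/side0.png")[170:370,200:400];b=cv2.imread("pics/top0.png")[140:280,225:400]
cv2.imwrite("pics/sidec.png",cv2.resize(a,None,fx=3,fy=3,interpolation=2));cv2.imwrite("pics/topc.png",cv2.resize(b,None,fx=4,fy=4,interpolation=2))
E
```

```text
(no output)
```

View pics/sidec.png

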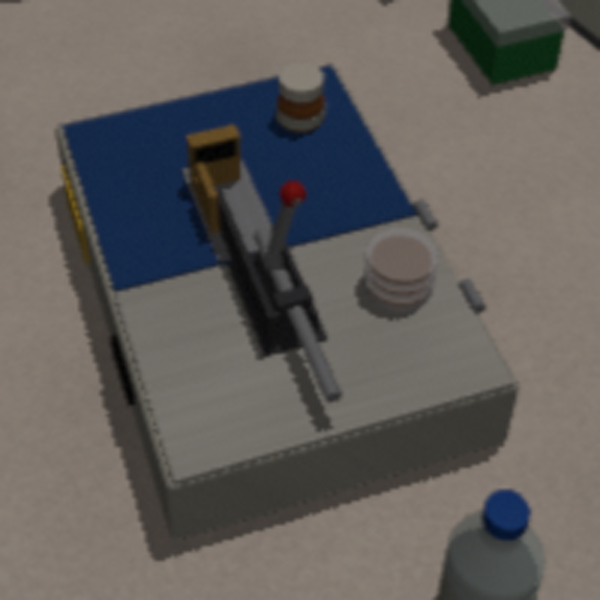

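View pics/topc.png

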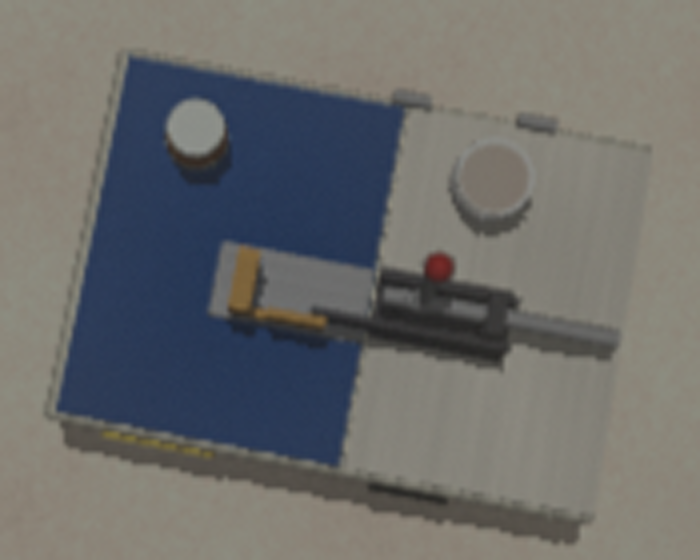

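The side crop shows the knob at about (292,193), which is full-frame (297,234). The brass stop block is at (215,145). In the top crop the knob is at (439,267), which is full-frame (334.6,206.6), the chest corners are clear, and the stop block is at (245,280). Next I'll fit the chest pose to both views.

```bash
cat >h.py <<'E'
import numpy as np
from bench import robot
from scipy.optimize import least_squares
from scipy.spatial.transform import Rotation as R
def proj(n,P):
    m=robot.camera_model(n);T=np.linalg.inv(m["cam_to_world"]);q=np.atleast_2d(P)@T[:3,:3].T+T[:3,3]
    return np.c_[m["fx"]*q[:,0]/q[:,2]+m["cx"],m["fy"]*q[:,1]/q[:,2]+m["cy"]]
def c2w(p,P):
    c,s=np.cos(p[2]),np.sin(p[2]);P=np.atleast_2d(P)
    return np.c_[p[0]+c*P[:,0]-s*P[:,1],p[1]+s*P[:,0]+c*P[:,1],P[:,2]]
def knob(sl,th): return [-.075*np.sin(th),-.12+sl,.124+.075*np.cos(th)]
E
python3 - <<'E'
from h import *
C=np.array([[.16,.16,.09],[.16,-.27,.09],[-.14,-.27,.09],[-.14,.16,.09]])
t=(np.array([[125,55],[650,148],[590,518],[55,415],[439,267]])+.5)/4-.5+[225,140]
s=(np.array([[333,68],[513,383],[172,487],[62,127],[292,193]])+.5)/3-.5+[200,170]
def f(p):
    P=c2w(p,np.vstack([C,knob(p[3],p[4])]))
    return np.r_[(proj("top",P)-t).ravel(),(proj("side",P)-s).ravel()]
r=least_squares(f,[.45,-.05,-.1,.01,0]);p=r.x
print(p,np.round(r.fun,1))
np.save("p.npy",p)
print("knob",c2w(p,knob(*p[3:])))
# comb: stop block top face at z .150, x -.034...012, y s+.0065..s+.023
tb=(np.array([[231,312],[262,250]])+.5)/4-.5+[225,140]
for s_ in(-.02,-.01,0,.01,.02):
    P=c2w(p,[[-.034,s_+.0065,.15],[.012,s_+.0065,.15],[-.034,s_+.023,.15],[.012,s_+.023,.15],[-.0305,s_-.05,.141]])
    print(s_,np.round((proj("top",P)+.5-[225,140])*4-.5).tolist(),np.round((proj("side",P)+.5-[200,170])*3-.5).tolist())
E
```

```text
[ 0.55055178 -0.06817318 -0.21545943  0.01507135 -0.23854323] [-1.2 -2.6  2.  -0.8  1.6  1.8 -2.8  0.9 -0.4 -0.2  0.4 -2.7  3.8  0.7
 -1.7  1.  -3.1 -1.3 -0.1  0.6]
knob [[ 0.54543023 -0.1744645   0.19687624]]
-0.02 [[294.0, 319.0], [306.0, 258.0], [272.0, 315.0], [284.0, 254.0], [370.0, 330.0]] [[202.0, 174.0], [251.0, 162.0], [196.0, 162.0], [245.0, 150.0], [225.0, 225.0]]
-0.01 [[281.0, 317.0], [292.0, 256.0], [259.0, 312.0], [270.0, 252.0], [356.0, 327.0]] [[198.0, 166.0], [248.0, 155.0], [193.0, 154.0], [242.0, 143.0], [221.0, 217.0]]
0 [[268.0, 314.0], [279.0, 253.0], [246.0, 310.0], [257.0, 249.0], [343.0, 325.0]] [[195.0, 159.0], [244.0, 147.0], [190.0, 147.0], [239.0, 135.0], [218.0, 209.0]]
0.01 [[254.0, 312.0], [266.0, 251.0], [232.0, 307.0], [244.0, 247.0], [330.0, 322.0]] [[192.0, 152.0], [241.0, 140.0], [187.0, 140.0], [235.0, 128.0], [214.0, 201.0]]
0.02 [[241.0, 309.0], [253.0, 248.0], [219.0, 305.0], [231.0, 244.0], [317.0, 320.0]] [[189.0, 144.0], [237.0, 133.0], [184.0, 132.0], [232.0, 121.0], [211.0, 193.0]]
```

step_arm:
  plan: [1,-0.55,0.56,-0.19,0,1,-0.55,0.56,-0.19,0,1,-0.55,0.56,-0.19,0,1,-0.55,0.56,-0.19,0,1,-0.55,0.56,-0.19,0,1,-0.55,0.56,-0.19,0,1,-0.55,0.56,-0.19,0,1,-0.55,0.56,-0.19,0]
  grip_force: 20

```text
time_s: 1.6
position: [0.3993, 0.2032, 0.2997]
ee_rot: [0.842, 0.54, 0.001, 0.0]
ft_force: [0.7, 0.5, 0.2]
opening: 1.0
```

step_arm:
  plan: [1,-0.55,0.56,0,-0.07,1,-0.55,0.56,0,-0.07,1,-0.55,0.56,0,-0.07,1,-0.55,0.56,0,-0.07,1,-0.55,0.56,0,-0.07,1,-0.55,0.56,0,-0.07,1,-0.55,0.56,0,-0.07,1,-0.55,0.56,0,-0.07]

```text
time_s: 2.4
position: [0.5392, -0.1634, 0.2991]
ee_rot: [0.777, 0.629, 0.0, 0.0]
ft_force: [0.7, 0.3, 0.0]
opening: 1.0
```

```bash
python3 - <<'E'
from h import *
import cv2
s=robot.get_state();print(s["time_s"],s["position"],R.from_quat(s["ee_rot"]).as_matrix().round(3).tolist(),s["ft_force"])
m=robot.camera_model("wrist");print(m)
cv2.imwrite("pics/w1.png",robot.get_image("wrist"))
for t in("knob","keeper","fence_end","keeper_mid"):
    print(t,[(np.round(b["extent"]).tolist(),round(b["p"],2)) for b in robot.boxes_of("wrist",t)[:2]])
E
```

```text
2.4 [ 0.53915706 -0.16338133  0.29909846] [[0.209, 0.978, 0.001], [0.978, -0.209, -0.0], [0.0, 0.001, -1.0]] [0.67377026 0.28847511 0.03525566]
{'fx': 325.19226210127806, 'fy': 325.19226210127806, 'cx': 280.84927321625895, 'cy': 205.19132468634598, 'cam_to_world': array([[ 2.09926510e-01,  9.41786824e-01,  2.62618428e-01,
         4.72819849e-01],
       [ 9.77717151e-01, -2.02162384e-01, -5.65644991e-02,
        -1.48174430e-01],
       [-1.80132494e-04,  2.68640929e-01, -9.63240374e-01,
         4.68898505e-01],
       [ 0.00000000e+00,  0.00000000e+00,  0.00000000e+00,
         1.00000000e+00]])}
knob [([260.0, 166.0, 286.0, 220.0], 0.96)]
keeper [([305.0, 137.0, 409.0, 191.0], 0.68)]
fence_end []
keeper_mid [([306.0, 137.0, 410.0, 193.0], 0.9)]
```

View pics/w1.png

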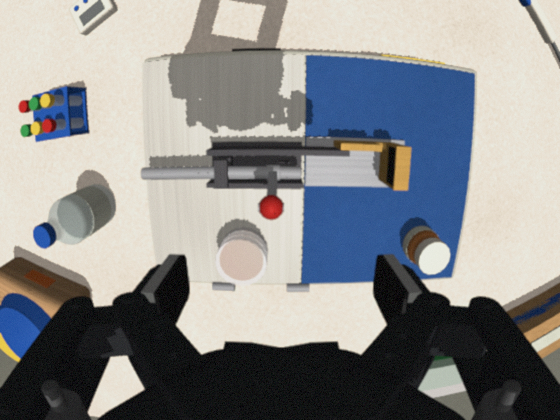

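The wrist view shows the knob centred at (271,207), the rod level at row 172–173 (so its yaw matches the tool x-axis), the near wall at about u 340–383 and the stop block at 383–410. Next I'll triangulate the knob and fit the comb shift.

```bash
cat >>h.py <<'E'
def fray(m,u,v):
    a=np.array([u-m["cx"],v-m["cy"]]);r=np.hypot(*a);t=r/m["fx"]
    return m["cam_to_world"][:3,:3]@np.r_[a/r*np.sin(t),np.cos(t)]
def fproj(m,P):
    T=np.linalg.inv(m["cam_to_world"]);q=np.atleast_2d(P)@T[:3,:3].T+T[:3,3];h=np.hypot(q[:,0],q[:,1])
    return q[:,:2]/h[:,None]*np.arctan2(h,q[:,2])[:,None]*m["fx"]+[m["cx"],m["cy"]]
E
python3 - <<'E'
from h import *
m=robot.camera_model("wrist")
f=lambda P:np.r_[(proj("top",P)[0]-[334.4,206.4])*1.,(proj("side",P)[0]-[297.2,234.2]),(fproj(m,P)[0]-[271.3,206.8])]
r=least_squares(f,[.545,-.174,.197]);K=r.x;print("knob",K,r.fun)
# chest fit: yaw, origin using wrist points: rod axis line pts (row 172.5), plate/knob
p=np.load("p.npy")
C=[[.16,.16,.09],[.16,-.27,.09],[-.14,-.27,.09],[-.14,.16,.09],[0,-.1,.124]]
print(np.round(fproj(m,c2w(p,C))).tolist())
for v in(172.5,):
  for u in(145,298):
    d=fray(m,u,v);o=m["cam_to_world"][:3,3];print("rod",o+d*(.131-o[2])/d[2])
for u,v in((339,152),(208,152),(339,146),(383,144),(383,190),(409,146),(409,190)):
    d=fray(m,u,v)
    for z in(.136,.141,.150):
        w=o+d*(z-o[2])/d[2];c,s=np.cos(p[2]),np.sin(p[2]);x=w[:2]-p[:2];print(u,v,z,np.round([c*x[0]+s*x[1],-s*x[0]+c*x[1]],4))
E
```

```text
knob [ 0.54664201 -0.17096792  0.19432132] [-1.79032369 -0.51493468 -0.63043863  0.03356802 -0.64186752  0.1636695 ]
[[452.0, 281.0], [154.0, 283.0], [136.0, 59.0], [476.0, 68.0], [274.0, 173.0]]
rod [ 0.49530318 -0.30580897  0.131     ]
rod [ 0.53299928 -0.14041751  0.131     ]
339 152 0.136 [-0.0247 -0.0323]
339 152 0.141 [-0.0252 -0.0332]
339 152 0.15 [-0.0261 -0.0348]
208 152 0.136 [-0.0245 -0.1683]
208 152 0.141 [-0.025  -0.1672]
208 152 0.15 [-0.0259 -0.1651]
339 146 0.136 [-0.0309 -0.0325]
339 146 0.141 [-0.0314 -0.0334]
339 146 0.15 [-0.0321 -0.035 ]
383 144 0.136 [-0.0347  0.0152]
383 144 0.141 [-0.035   0.0135]
383 144 0.15 [-0.0357  0.0106]
383 190 0.136 [0.0152 0.0184]
383 190 0.141 [0.014  0.0168]
383 190 0.15 [0.012  0.0138]
409 146 0.136 [-0.0339  0.0453]
409 146 0.141 [-0.0343  0.0433]
409 146 0.15 [-0.035   0.0395]
409 190 0.136 [0.0147 0.0494]
409 190 0.141 [0.0136 0.0473]
409 190 0.15 [0.0116 0.0434]
```

step_arm:
  plan: [1,-0.0124,0.0176,0,0,1,-0.0124,0.0176,0.1,0,1,-0.0124,0.0176,0.2,0,1,-0.0124,0.0176,0.244,0,1,-0.0124,0.0176,0.244,0,0,-0.0124,0.0176,0.244,0,0,-0.0124,0.0176,0.244,0,0,-0.0124,0.0176,0.244,0]
  grip_force: 20

```text
time_s: 3.45
position: [0.5476, -0.1695, 0.1799]
ee_rot: [0.777, 0.629, 0.001, 0.002]
ft_force: [-0.2, 0.1, 0.4]
opening: 0.515
```

```bash
python3 - <<'E'
from h import *
import cv2
s=robot.get_state();print(s["position"],s["opening"],s["ft_force"])
i=robot.get_image("wrist");cv2.imwrite("pics/w2.png",i)
m=robot.camera_model("wrist");print(fproj(m,[.5465,-.1713,.1955]), fproj(m,s["position"]+np.array([0,0,.019])))
print(robot.boxes_of("wrist","knob"))
E
```

```text
[ 0.54761972 -0.16954855  0.1799127 ] 0.5146491256968219 [-0.24686296  0.1230165   0.36419678]
[[275.31133242 251.55017202]] [[279.05470558 255.59458267]]
[{'extent': [86.2, 7.7, 543.1, 344.2], 'p': 0.65}, {'extent': [249.0, 177.3, 294.8, 276.3], 'p': 0.6}]
```

View pics/w2.png

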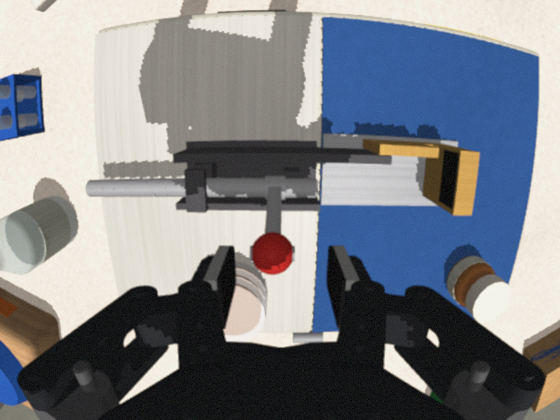

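The ball is at (272,254), midway between fingers but about 4 mm to the left of their centre. I'll nudge the tool and close.

step_arm:
  plan: [0,-0.007,0,0,0,-0.2,-0.007,0,0,0,-0.4,-0.007,0,0,0,-0.6,-0.007,0,0,0,-1,-0.007,0,0,0,-1,-0.007,0,0,0,-1,-0.007,0,0,0,-1,-0.007,0,0,0]

```text
time_s: 4.35
position: [0.5467, -0.1732, 0.1793]
ee_rot: [0.777, 0.629, 0.001, 0.002]
ft_force: [0.0, -0.5, 5.7]
opening: 0.002
```

step_arm:
  plan: [-1,0.03,0,0,0,-1,0.06,0,0,0,-1,0.08,0,0,0,-1,0.08,0,0,0]

```text
time_s: 4.75
position: [0.5545, -0.1318, 0.1781]
ee_rot: [0.777, 0.63, 0.001, 0.0]
ft_force: [-0.7, 1.3, 7.5]
opening: 0.0
```

```bash
python3 - <<'E'
from h import *
import cv2
s=robot.get_state();print(s["position"],s["opening"],s["ft_force"],s["wrist_torque"])
i=robot.get_image("wrist");cv2.imwrite("pics/w3.png",i)
E
```

```text
[ 0.5544729  -0.13181168  0.17813518] 0.00043034920723606073 [-0.65492386  1.33513651  7.54835247] [0.23065231 0.02950896 0.00688321]
```

View pics/w3.png

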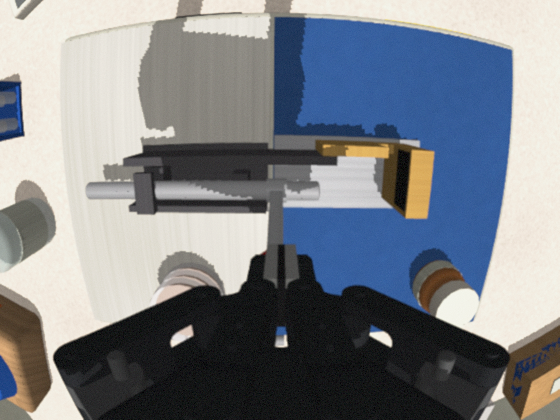

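The fingers shut fully with the ball outside the grip: a bit of red shows at (262,255) behind the tips. The bolt still got pushed along. I'll check the side view.

```bash
python3 - <<'E'
from h import *
import cv2
i=robot.get_image("side");a=i[150:300,220:370]
j=robot.get_image("top");b=j[150:260,270:420]
cv2.imwrite("pics/c4.png",np.hstack([cv2.resize(a,(400,400),interpolation=2),cv2.resize(b,(400,293),interpolation=2).copy() if 0 else cv2.copyMakeBorder(cv2.resize(b,(400,293),interpolation=2),0,107,0,0,0)]))
for n,im in(("side",i),("top",j),("wrist",cv2.imread("pics/w3.png"))):
    h=im.astype(int);k=(h[...,2]>110)&(h[...,1]<60)&(h[...,0]<60);v,u=np.nonzero(k);print(n,len(u),u.mean() if len(u) else 0,v.mean() if len(u) else 0)
s=robot.get_state();print(proj("side",s["position"]),proj("top",s["position"]))
E
```

```text
side 115 304.704347826087 396.46086956521737
top 0 0 0
wrist 0 0 0
[[291.05725947 227.96734826]] [[318.22052305 204.21376048]]
```

View pics/c4.png

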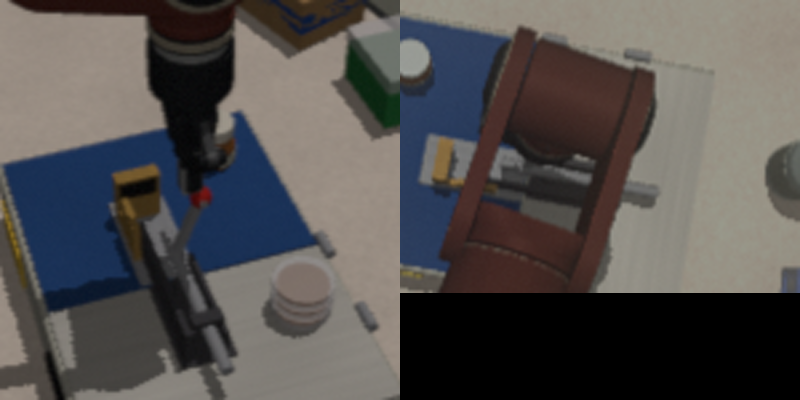

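```bash
python3 - <<'E'
from h import *
import cv2
p=np.load("p.npy")
m=robot.camera_model("wrist")
i=cv2.imread("pics/w3.png");s=robot.get_image("side")
cv2.imwrite("pics/c5.png",np.hstack([cv2.resize(i[220:300,230:330],(440,352),interpolation=2),cv2.resize(s[200:260,265:325],(352,352),interpolation=2)]))
r=least_squares(lambda q:(proj("side",c2w(p,knob(*q)))[0]-[295,223.9]),[.06,-.2]);print(r.x)
K=c2w(p,knob(*r.x));print(K,fproj(m,K)); st=robot.get_state();print(st["position"],fproj(m,st["position"]))
for sl in(.04,.05,.06):
  for th in(-.35,-.2,0): print(sl,th,fproj(m,c2w(p,knob(sl,th))).round(),proj("side",c2w(p,knob(sl,th))).round(1))
E
```

```text
[ 0.05415314 -0.36078341]
[[ 0.56233736 -0.13815792  0.19417154]] [[270.60541703 267.84329421]]
[ 0.55447264 -0.13189073  0.17813395] [[279.20465912 240.73503995]]
0.04 -0.35 [[244. 266.]] [[296.6 227.7]]
0.04 -0.2 [[242. 250.]] [[292.5 227.8]]
0.04 0 [[241. 223.]] [[286.8 228.8]]
0.05 -0.35 [[263. 267.]] [[295.3 225. ]]
0.05 -0.2 [[262. 250.]] [[291.2 225.1]]
0.05 0 [[261. 223.]] [[285.6 226.1]]
0.06 -0.35 [[282. 267.]] [[294.  222.3]]
0.06 -0.2 [[282. 250.]] [[289.9 222.5]]
0.06 0 [[282. 223.]] [[284.3 223.4]]
```

View pics/c5.png

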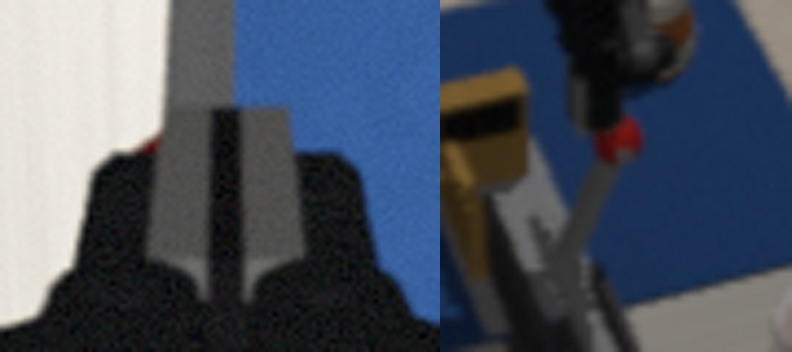

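The fingers had closed on the upper flank of the ball and pushed the handle to its back stop; the side view puts the tips higher on the ball than I planned. I'll lift, open, and locate the ball again by colour.

step_arm:
  plan: [-1,0.08,0,-0.08,0,-1,0,0,-0.16,0,1,0,0,-0.16,0,1,0,0,-0.16,0,1,0,0,-0.16,0,1,0,0,-0.16,0]

```text
time_s: 5.55
position: [0.5526, -0.1327, 0.2542]
ee_rot: [0.777, 0.629, -0.001, -0.002]
ft_force: [0.3, 0.3, -1.0]
opening: 0.682
```

```bash
cat >>h.py <<'E'
def red(im,box):
    l,t,r,b=box;h=im[t:b,l:r].astype(int);k=((h[...,2]>80)&(h[...,2]>2.2*h[...,1])&(h[...,2]>2.2*h[...,0])).astype(np.uint8)
    import cv2
    n,_,st,ce=cv2.connectedComponentsWithStats(k);j=1+np.argmax(st[1:,4]) if n>1 else 0
    return ce[j]+[l,t],st[j]
E
python3 - <<'E'
from h import *
p=np.load("p.npy")
s=robot.get_state();print(s["position"],s["opening"],s["ft_force"])
m=robot.camera_model("wrist");w,a=red(robot.get_image("wrist"),(180,150,380,300));print(w,a)
d,b=red(robot.get_image("side"),(265,200,330,260));print(d,b)
import cv2;cv2.imwrite("pics/s6.png",robot.get_image("side"))
f=lambda P:np.r_[proj("side",P)[0]-d,fproj(m,P)[0]-w]
r=least_squares(f,[.55,-.14,.19]);print("free",r.x,r.fun)
q=least_squares(lambda q:f(c2w(p,knob(*q))[0]),[.05,-.3]);print("joint",q.x,q.fun,c2w(p,knob(*q.x)))
# earlier pic w2/side0 consistency and tips in side view
print(proj("side",s["position"]))
E
```

```text
[ 0.55264518 -0.13267614  0.25419756] 0.6815249849407011 [ 0.28507959  0.2983367  -1.03187169]
[277.85340314 224.68237347] [ 85  61  27  28 573]
[295.         222.24137931] [27 20  7  5 29]
free [ 0.56204389 -0.1359579   0.19739669] [-0.54663794  0.27161702 -0.00057194  0.17797749]
joint [ 0.05636062 -0.36462167] [-0.18846925  1.0798783   0.19423677  0.04675223] [[ 0.56307223 -0.13605903  0.19406941]]
[[290.60429956 206.5260231 ]]
```

step_arm:
  plan: [1,-0.002,0.021,0,0,1,-0.002,0.021,0.06,0,1,-0.002,0.021,0.12,0,1,-0.002,0.021,0.168,0,1,-0.002,0.021,0.168,0]

```text
time_s: 6.2
position: [0.5615, -0.1357, 0.1679]
ee_rot: [0.777, 0.629, -0.002, -0.004]
ft_force: [0.4, 0.4, 0.1]
opening: 1.002
```

step_arm:
  plan: [0,0,0,0,0,0,0,0,0,0,-0.3,0,0,0,0,-0.3,0,0,0,0,-0.6,0,0,0,0,-0.6,0,0,0,0,-0.6,0,0,0,0]

```text
time_s: 6.9
position: [0.5641, -0.137, 0.1737]
ee_rot: [0.777, 0.629, 0.0, 0.001]
ft_force: [-0.0, -1.1, 2.3]
opening: 0.205
```

```bash
python3 - <<'E'
from h import *
import cv2
s=robot.get_state();print(s["position"],s["opening"],s["ft_force"])
i=robot.get_image("wrist");t=robot.get_image("side")
print(fproj(robot.camera_model("wrist"),s["position"]),proj("side",s["position"]))
cv2.imwrite("pics/c7.png",np.hstack([cv2.resize(i[190:310,210:350],(467,400),interpolation=2),cv2.resize(t[190:250,270:320],(333,400),interpolation=2)]))
E
```

```text
[ 0.56413054 -0.13699608  0.17367241] 0.20485422068199435 [-0.0106103  -1.05793257  2.32738034]
[[279.16879706 240.79735218]] [[295.29795417 229.02173321]]
```

View pics/c7.png

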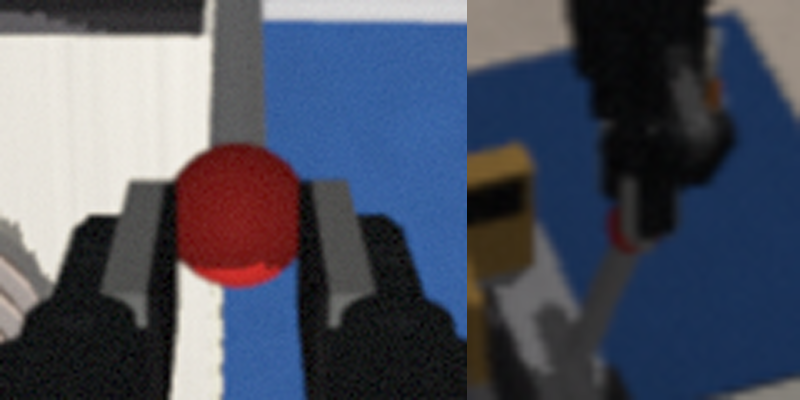

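The ball is now seen between the two pads in the wrist view, with its centre at about (280,254), and it's roughly unmoved in the side view. I'll lower 4 mm and close on it.

step_arm:
  plan: [-0.4,0,0,0,0,-0.4,0,0,0.008,0,-0.4,0,0,0.008,0,-0.7,0,0,0.008,0,-0.7,0,0,0.008,0,-1,0,0,0.008,0,-1,0,0,0.008,0,-1,0,0,0.008,0]

```text
time_s: 7.8
position: [0.5631, -0.1363, 0.1681]
ee_rot: [0.777, 0.629, -0.0, -0.001]
ft_force: [-1.2, -0.2, -3.7]
opening: 0.226
```

step_arm:
  plan: [-1,0.02,0,0.008,0,-1,0.04,0,0.008,0,-1,0.06,0,0.008,0,-1,0.08,0,0.008,0,-1,0.1,0,0.008,0,-1,0.115,0,0.008,0,-1,0.12,0,0.008,0,-1,0.12,0,0.008,0]

```text
time_s: 8.6
position: [0.5766, -0.0777, 0.1676]
ee_rot: [0.777, 0.629, 0.0, 0.001]
ft_force: [-5.7, 1.6, 6.4]
opening: 0.231
```

step_arm:
  plan: [-1,0,-0.006,-0.008,0,-1,0.004,-0.006,-0.008,0,-1,0.008,-0.006,-0.008,0,-1,0.012,-0.006,-0.008,0,-1,0.016,-0.006,-0.008,0,-1,0.02,-0.006,-0.008,0,-1,0.024,-0.006,-0.008,0]

```text
time_s: 9.3
position: [0.576, -0.0654, 0.169]
ee_rot: [0.777, 0.629, -0.0, 0.0]
ft_force: [-2.3, -2.1, -1.0]
opening: 0.23
```

step_arm:
  plan: [-1,0.003,0,0,0,-1,0.006,0,0,0,-1,0.008,0,0,0,-1,0.01,0,0,0,-1,0.01,0,0,0]

```text
time_s: 9.8
position: [0.577, -0.0604, 0.169]
ee_rot: [0.777, 0.629, 0.0, 0.0]
ft_force: [-1.5, -1.9, -0.9]
opening: 0.228
```

step_arm:
  plan: [-1,0.002,0,0,0,-1,0.004,0,0,0,-1,0.004,0,0,0]

```text
time_s: 10.1
position: [0.5774, -0.0586, 0.169]
ee_rot: [0.777, 0.629, 0.0, 0.0]
ft_force: [-1.0, -1.7, -1.0]
opening: 0.227
```

step_arm:
  plan: [-1,0.002,0,0,0,-1,0.004,0,0,0,-1,0.004,0,0,0]

```text
time_s: 10.4
position: [0.5778, -0.0566, 0.169]
ee_rot: [0.777, 0.629, 0.0, 0.0]
ft_force: [-0.6, -1.7, -0.8]
opening: 0.223
```

step_arm:
  plan: [-1,0.002,0,0,0,-1,0.002,0,0,0]

```text
time_s: 10.6
position: [0.5779, -0.0561, 0.169]
ee_rot: [0.777, 0.629, -0.0, 0.0]
ft_force: [-0.4, -3.9, -1.5]
opening: 0.229
```

step_arm:
  plan: [-1,0.002,0,0,0,-1,0.002,0,0,0]

```text
time_s: 10.8
position: [0.578, -0.0561, 0.169]
ee_rot: [0.777, 0.629, -0.001, 0.001]
ft_force: [-1.2, -7.1, -1.7]
opening: 0.232
```

step_arm:
  plan: [-1,0.002,0,0,0,-1,0.002,0,0,0]

```text
time_s: 11.0
position: [0.578, -0.056, 0.169]
ee_rot: [0.777, 0.629, -0.002, 0.002]
ft_force: [-2.2, -9.6, -0.7]
opening: 0.231
```

The stop is met at TCP y = -0.056 (slide about 0.138), with about 9.6 N on the wrist. I'll back off 2 mm to the notch's middle.

step_arm:
  plan: [-1,-0.003,0,0,0,-1,-0.006,0,0,0,-1,-0.01,0,0,0,-1,-0.01,0,0,0]

```text
time_s: 11.4
position: [0.5776, -0.0576, 0.169]
ee_rot: [0.777, 0.629, 0.001, -0.001]
ft_force: [0.7, 2.4, -1.4]
opening: 0.232
```

step_arm:
  plan: [-1,0,-0.025,-0.006,0,-1,0,-0.051,-0.009,0,-1,0,-0.074,-0.007,0,-1,0,-0.096,-0.002,0,-1,0,-0.117,0.006,0,-1,0,-0.136,0.017,0,-1,0,-0.136,0.017,0]

```text
time_s: 12.1
position: [0.5101, -0.044, 0.1576]
ee_rot: [0.777, 0.629, 0.001, 0.0]
ft_force: [9.7, 1.0, -15.2]
opening: 0.23
```

```bash
python3 - <<'E'
from h import *
p=np.load("p.npy")
s=robot.get_state();c,n=np.cos(p[2]),np.sin(p[2]);x=s["position"][:2]-p[:2]
print(s["position"],s["ft_force"],s["opening"],"chest",c*x[0]+n*x[1],-n*x[0]+c*x[1])
im=robot.get_image("wrist");m=robot.camera_model("wrist")
w,a=red(im,(200,180,360,310));print("ball",w,a,"grasp pt",fproj(m,s["position"]+np.array([0,0,.0255])))
import cv2;cv2.imwrite("pics/w8.png",im[100:330,180:480].repeat(2,0).repeat(2,1))
E
```

```text
[ 0.51013881 -0.04399603  0.15755899] [  9.73640243   0.96041388 -15.17660029] 0.2300189104199561 chest -0.04464753886462168 0.014977998066871017
ball [281.06986301 261.21232877] [  61   60   41   44 1460] grasp pt [[279.03251991 259.46391623]]
```

View pics/w8.png

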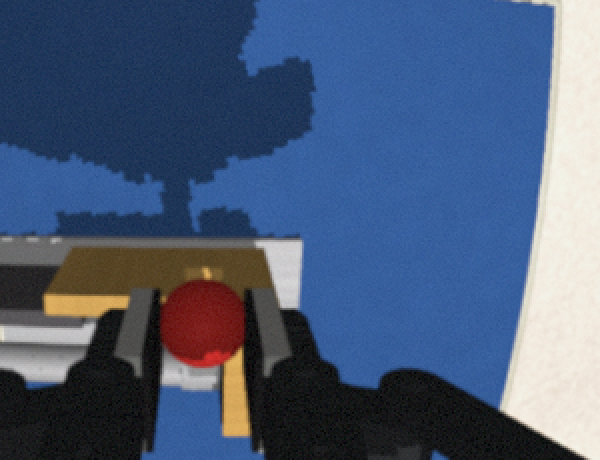

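The force is radial: the tool's arc is slightly too wide. I'll correct about 4 mm inward and check.

step_arm:
  plan: [-1,0.001,0.005,0.0065,0,-1,0.001,0.005,0.0065,0,-1,0.001,0.005,0.0065,0]

```text
time_s: 12.45
position: [0.5124, -0.0444, 0.1584]
ee_rot: [0.777, 0.629, -0.001, -0.001]
ft_force: [-4.7, 1.8, 4.7]
opening: 0.231
```

step_arm:
  plan: [-1,0,-0.009,0.007,0,-1,0,-0.0176,0.014,0,-1,0,-0.0176,0.014,0]

```text
time_s: 12.75
position: [0.5044, -0.0427, 0.1514]
ee_rot: [0.777, 0.629, -0.0, 0.0]
ft_force: [-5.0, 3.1, 5.1]
opening: 0.221
```

step_arm:
  plan: [-1,0.001,-0.008,0.006,0,-1,0.001,-0.0167,0.015,0,-1,0.001,-0.0167,0.015,0]

```text
time_s: 13.05
position: [0.4961, -0.0407, 0.142]
ee_rot: [0.777, 0.629, -0.0, 0.0]
ft_force: [-1.1, -1.5, 1.6]
opening: 0.227
```

step_arm:
  plan: [-1,0,-0.006,0.009,0,-1,0,-0.0126,0.0187,0,-1,0,-0.0126,0.0187,0]

```text
time_s: 13.35
position: [0.4898, -0.0392, 0.1318]
ee_rot: [0.777, 0.629, -0.001, -0.0]
ft_force: [-0.1, -2.0, -2.1]
opening: 0.227
```

step_arm:
  plan: [-1,0,-0.0097,0.0202,0,-1,0,-0.0163,0.0418,0,-1,0,-0.0163,0.0418,0]

```text
time_s: 13.65
position: [0.4826, -0.0377, 0.1103]
ee_rot: [0.777, 0.629, 0.0, 0.001]
ft_force: [3.8, -3.0, -3.0]
opening: 0.228
```

```bash
python3 - <<'E'
from h import *
p=np.load("p.npy")
s=robot.get_state();c,n=np.cos(p[2]),np.sin(p[2]);x=s["position"][:2]-p[:2]
print(s["position"],s["ft_force"],"chest",c*x[0]+n*x[1],-n*x[0]+c*x[1])
E
```

```text
[ 0.48264585 -0.03768096  0.11031109] [ 3.82803877 -3.04581664 -2.98836219] chest -0.07285495406532086 0.015269156538817757
```

step_arm:
  plan: [-1,0,0,0.011,0,-1,0,-0.001,0.02,0,-1,0,-0.001,0.02,0]

```text
time_s: 13.95
position: [0.4817, -0.0374, 0.1012]
ee_rot: [0.777, 0.629, -0.0, -0.0]
ft_force: [1.9, -3.1, -2.5]
opening: 0.231
```

step_arm:
  plan: [-1,0,0,0.005,0,-1,0,0,0.005,0]

```text
time_s: 14.15
position: [0.4817, -0.0373, 0.0994]
ee_rot: [0.777, 0.629, -0.0, -0.0]
ft_force: [0.3, -3.0, -2.0]
opening: 0.228
```

step_arm:
  plan: [-1,0,0,0.004,0,-1,0,0,0.004,0]

```text
time_s: 14.35
position: [0.4819, -0.0373, 0.0987]
ee_rot: [0.777, 0.629, -0.0, -0.0]
ft_force: [-3.2, -1.7, 4.0]
opening: 0.231
```

step_arm:
  plan: [-1,0,0,0.003,0,-1,0,0,0.003,0]

```text
time_s: 14.55
position: [0.482, -0.0373, 0.0984]
ee_rot: [0.777, 0.629, -0.0, -0.0]
ft_force: [-6.4, -0.6, 10.0]
opening: 0.229
```

```bash
python3 - <<'E'
from h import *
import cv2
p=np.load("p.npy");s=robot.get_state();print(s["position"],s["ft_force"])
b=robot.get_image("side");d,a=red(b,(225,190,320,270));print(d,a)
w,a=red(robot.get_image("wrist"),(200,180,360,310));m=robot.camera_model("wrist");print("wrist ball",w,a)
for th in(1.3,1.4,1.5,1.55):
    P=c2w(p,knob(.136,th));print(th,P.round(4),proj("side",P).round(1),fproj(m,P).round(1))
E
```

```text
[ 0.48198039 -0.03731146  0.09835078] [-6.36531065 -0.63942123  9.97918836]
[272.  229.5] [   0    0   95   80 7600]
wrist ball [280.77846365 260.97668038] [  61   59   41   44 1458]
1.3 [[ 0.4834 -0.0371  0.1441]] [[250.3 225.1]] [[279.8 282.4]]
1.4 [[ 0.4818 -0.0367  0.1367]] [[249.9 227.1]] [[279.9 271.4]]
1.5 [[ 0.4809 -0.0365  0.1293]] [[249.7 229.1]] [[279.9 262.5]]
1.55 [[ 0.4807 -0.0365  0.1256]] [[249.8 230.1]] [[279.9 258.9]]
```

It came up against the handle's end stop, with 10 N rising and the ball at the position for about 1.52–1.55 rad. I'll relieve the load, release and retreat.

step_arm:
  plan: [-1,0,0,-0.005,0,-0.2,0,0,-0.005,0,0.1,0,0,-0.005,0,0.1,0,0,-0.005,0,0.1,0,0,-0.005,0,0.1,0,0,-0.005,0]

```text
time_s: 15.25
position: [0.482, -0.0372, 0.0987]
ee_rot: [0.777, 0.629, 0.0, -0.0]
ft_force: [0.7, 0.1, -0.3]
opening: 0.55
```

step_arm:
  plan: [0.1,0,0,-0.03,0,0.1,0,0,-0.08,0,0.1,0,0,-0.16,0,0.1,0,0,-0.24,0,0.1,0,0,-0.32,0,0.1,0,0,-0.32,0]

```text
time_s: 15.85
position: [0.4854, -0.0381, 0.268]
ee_rot: [0.777, 0.629, 0.004, 0.006]
ft_force: [0.7, 0.3, 1.0]
opening: 0.551
```

```bash
python3 - <<'E'
from h import *
import cv2
p=np.load("p.npy");s=robot.get_state();print(s["position"],s["ft_force"],s["opening"])
m=robot.camera_model("wrist");i=robot.get_image("wrist");w,a=red(i,(220,60,380,320));print("wrist ball",w,a)
b=robot.get_image("side");d,a=red(b,(240,215,262,245));print(d,a)
for th in(1.3,1.4,1.5,1.55):
    P=c2w(p,knob(.136,th));print(th,proj("side",P).round(1),fproj(m,P).round(1))
cv2.imwrite("pics/c9.png",np.hstack([cv2.resize(i[100:300,180:430],(500,400)),cv2.resize(b[195:255,230:275],(300,400),interpolation=2)]))
E
```

```text
[ 0.48535278 -0.03805233  0.26799197] [0.67133002 0.26580655 1.0496418 ] 0.5513368928139379
wrist ball [280.83536585 180.64634146] [ 52 111  19  20 328]
[250.17391304 228.73913043] [ 8 12  6  5 23]
1.3 [[250.3 225.1]] [[280.5 186.8]]
1.4 [[249.9 227.1]] [[280.5 183.4]]
1.5 [[249.7 229.1]] [[280.5 180.8]]
1.55 [[249.8 230.1]] [[280.5 179.8]]
```

View pics/c9.png

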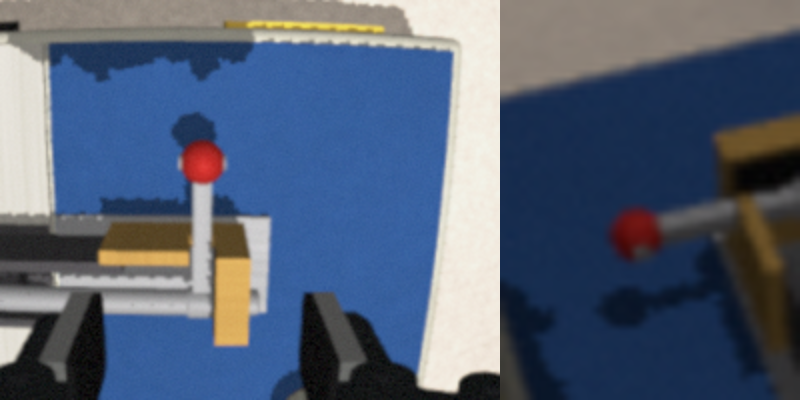

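The handle lies level in the notch, with the ball at (203,162) in the crop, and the gripper is clear of everything.

```bash
python3 -c "
from bench import robot
print(robot.job_done())"
```

```text
the job is handed in; nothing more can be done
None
```

The bolt is across and its handle is down in the keeper's notch. I let go and handed the job in at about 16 s of the 53 s allowed; no verdict was reported.

- **First grasp failed:** the fingers shut without holding the ball, tipped the handle back to its rear stop and dragged the bolt about 40 mm. I located the ball again and gripped it on the second try.
- **Sliding to the stop:** I slid the bolt in steps of 1 to 2 mm near the end. It met the stop at a slide of about 0.138 m, with 9.6 N at the wrist, and I backed off about 2 mm.
- **Turning down:** early in the turn my arc was slightly too wide, giving about 18 N along the shaft at the wrist. I corrected it before the comb. The handle passed 0.85 rad with no resistance and came up against its end stop at about 10 N.
- **Last checks:** after release, the wrist and side cameras put the handle at about 1.5 rad, and the picture shows the shaft in the notch. The gripper is open and clear, about 0.17 m above where it let go, with about 1 N at the wrist.
- **Not checked:** I never measured the force on the keeper directly, only at the wrist. I also did not measure the other objects again at the end; no contact with them showed in the pictures I looked at.

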